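# Shut the sample chamber and hold the test coupler on its tilted nipple

### The job

First shut the loaded sample chamber's hinged lid fully. Then take the hand coupler out of its stand and press it squarely onto the chamber's tilted test nipple until it snaps on, and keep pushing against the valve spring until its mouth is home on the nipple's shoulder. Finish while still gripping the coupler and holding it pressed home, and leave the timer, the bottle and the tape roll where they are.

Things in the scene. Friction and masses are not known exactly. Their poses are not given: they have to be found in the camera images.
- chamber: fixed open grey-painted metal box, 120 deep (x) x 150 wide (y) x 80 mm high, walls 6 mm, a grey tube carrier inside; origin at the centre of its underside, own x from its front (robot side) to its back, z up, yaw within 0.35 rad of 0. Before its front wall, 35 mm right of its middle, a small grey block carries the tilted nipple
- lid (a joint): opening angle of the chamber's lid in rad: 0 fully shut, starts at 0.55 to 1.0, at most 1.9. The lid is a flat grey plate 120 x 150 x 8 mm hinged along the chamber's back top edge; a stiff hinge lets it stay where it is left, a push of a few newtons on its front part shuts it
- lid_handle (a point): grip point of the black knob on the lid: when shut, 90 mm in front of the hinge line and 43 mm above it, on the lid's middle line; the knob's top is about there, its widest diameter under 40 mm. The plate to either side of the knob is free and can be pushed down
- lid_hinge (a point): middle of the lid's hinge line, 80 mm above the table at the chamber's back top edge; the line runs along the chamber's y. The shut lid reaches 120 mm from it towards the robot; its upper face is then 8 mm above it
- nipple_base (a point): centre of the flat round shoulder (26 mm diameter) at the foot of the steel nipple, about 47 mm above the table. Its own z axis is the nipple's axis, pointing out of it: it leans 25 degrees from vertical, towards the chamber's right side (its own -y). The coupler's mouth comes to rest on this shoulder
- valve_stem (a joint): how far the brass valve stem is pushed into the nipple, m: 0 free, about 0.012 with the coupler fully home, at most 0.014. Its spring pushes back with about 2 N at first and 10 N when the coupler is home; passing the pawls takes about 8 to 15 N in all, less once it has snapped
- stand: fixed grey plastic block 66 x 66 x 30 mm with a round pocket 31 mm wide and 22 mm deep in its middle, in which the coupler stands upright; origin at the centre of its underside
- coupler: loose steel hand coupler, round about its z axis, 91 mm tall, 0.1 to 0.21 kg, standing mouth down in the stand; origin at the centre of its open mouth, z from the mouth to the grip end. Bore: a lip of 16 mm inner diameter, 6 mm deep, then 21 mm wide to 38 mm from the mouth. It meets the valve stem 12 mm before home, snaps on at 8 mm; let go, the spring lifts it back about 9 mm
- timer_near: white lab timer 66 x 66 x 20 mm lying on the table, to be left alone; origin at the centre of its underside
- bottle_near: white reagent bottle with a screw cap, 48 mm diameter, 98 mm tall, standing on the table, to be left alone; origin at the centre of its underside
- tape_near: roll of tape 96 mm across, 25 mm high, lying on the table, to be left alone; origin at the centre of its underside
- nipple_top (a point): end of the nipple's steel shaft on its axis, 34 mm from the shoulder. The shaft is 14 mm in diameter up to 29 mm from the shoulder, then tapers to 9 mm; out of it stands the brass valve stem, 7 mm in diameter, 16 mm long. Four sprung pawls on the shaft, thickest (19.6 mm across) 16 mm from the shoulder, give way to the coupler and snap out behind its lip
- coupler_grip (a point): middle of the coupler's ribbed grip on its axis, 68 mm from the mouth: 24 mm in diameter from 45 to 88 mm from the mouth. Below the grip a flange of 36 mm diameter (40 to 45 mm from the mouth), then the nose of 27 mm diameter
There are look-alikes about, which are no part of the job. Of the things like the stand, leave any that is blue or turquoise; of the rest the larger one is meant.

How it is judged:
On the way, in this order (a step that is already met when the one before it is completed fails the run):
1. the lid is fully shut (value of joint lid below 0.04 rad), for 0.2 s.
2. the coupler is out of its stand (distance between coupler and stand above 0.06 m), for 0.1 s.
3. the coupler has snapped on and is pressed home (z of coupler in the frame of nipple_base between -0.004 and 0.004 m and x of coupler in the frame of nipple_base between -0.003 and 0.003 m and y of coupler in the frame of nipple_base between -0.003 and 0.003 m and angle between the z axis of coupler and the z axis of nipple_base, either way round below 0.12 rad and value of joint valve_stem above 0.006 m and value of joint lid below 0.04 rad), for 0.3 s.
At the end, for the whole second after the job is handed in: Lid within 0.04 rad of shut; the coupler gripped by the fingers, its mouth within 4 mm of the nipple's shoulder along the axis and 3 mm across it, its axis within 0.12 rad of the nipple's, the valve stem pushed in by more than 6 mm (all of step 3 and contact force between the fingers and coupler above 3 N); the arm keeps its last pose, push and grip.
It fails at once if the timer, bottle or tape roll is moved by more than 3 cm (distance of any of timer_near, bottle_near, tape_near from where it was at the start of the episode above 0.03 m).
It also fails if it takes over 54 s, if anything falls off the work surface, if the arm or the gripper's body presses on something with over 40 N, if the wrist force passes 120 N, or if a joint passes its speed limit or range.

### The arm

A 6-joint arm with a two-finger parallel gripper is mounted at the origin on a cart in front of the work surface, level with it; the furniture and walls round the work are solid. World frame = base frame: x ahead of the robot, y to its left, z up, the work surface at z = 0. Lengths are in m, angles in rad, forces in N, time in s.
With the tool pointing down it reaches from about 0.425 to 0.95 m from the base axis. Payload 3.5 kg.
Tool frame: the origin (TCP) lies at the very end of the fingers, on their centre line; the grasp point (between the pads) lies ctrl.grip_point_offset behind it (ctrl.grip_point_offset is the distance from the TCP to the grasp point, in m); z points along the fingers, y is the direction in which the jaws open and shut (so a half turn about z gives the same grasp; the last joint's range is limited). The gripper opens to 85 mm and grips with 20 to 120 N. Pads are 22 mm wide; open, the fingers measure 114 mm over their backs; the gripper's body (76 mm by 85 mm) begins 54 mm behind the grasp point. The pads swing forward as they close: fully open they stand 13 mm farther back than shut.
Start: joints at [-1.486, 0.286, 1.577, -0, 1.279, -0.15], TCP at [0.157, -0.656, 0.231] pointing down, gripper open.
Joint ranges: [-2.77, 2.77], [-0.9, 2.22], [0.21, 2.48], [-1.53, 4.67], [0.24, 2.81], [-2.84, 2.84]. Speed limits (rad/s): [2.79, 2.79, 3.14, 3.14, 3.14, 3.14].

### API

Orientations are given as a unit quaternion [x, y, z, w].
In Python, from plant import ctrl gives the robot as it stands.
- The arm moves only by the tool servo_tool, never from a script. Its argument "increments" is a list of rows, each a list of 5 numbers: the opening, from 0 (shut) to 1 (fully open), then the shift along the world's x, y, z in units of 40 mm (1.0 is 40 mm), then the turn about the world's z in units of 5 degrees (1.0 is 5 degrees). A call has exactly 10 rows; each row is the pose to reach, as a shift and turn from the pose measured when the call began; what a row does not reach only later rows make up. A row lasts 1/12 s, in which the tool goes at most 41.7 mm and 7.16 degrees, less where a joint would pass 70% of its speed; a pose out of reach is approached as far as the arm can. A call with a gripper value outside its range is refused whole. The fingers move at their own pace and stop on an object; "grip_force" is the grip in N (left out, the last holds). Time passes only in rows, so rows that repeat a pose let the fingers close, or fill a call up. It gives the time, the measured TCP pose, the force and the opening at its end, in the units of the state.
- ctrl.get_state(): the state, without advancing time (a new reading comes with each control period).
- ctrl.read_camera(name): name is "scene" or "top"; returns a dict with "frame" (420x560x3 uint8, red, green, blue), "K" (3x3 intrinsics, pixels), "extrinsics" (4x4, takes a point from camera to world coordinates). Camera axes: x right, y down, z forward; pixel columns grow to the right and rows downward; lengths in m; the calibration is good to about 2 mm. A picture is of the moment at which its call begins. There is no depth.
- ctrl.sign_off(): hands the job in, once; it reports no verdict.
Trained networks look in a picture, given as the dict that the camera call returned (one of the last four; its "shot" number tells which), for a name from the list of things; names that differ only in an ending like _2 or _b are one class to them, and where a whole thing is asked for, a point or a joint stands for the part that bears it (a point fixed in the world has none). Each returns a list of dicts, best first, with "conf" (0 to 1); they miss things now and then, are a little off and sometimes report something else, mostly with a low value. They report only what shows in the picture. A call takes as long as a camera call. They do not tell look-alikes from the thing itself.
- ctrl.masks_of(picture, query): "region" (420x560 bool, what is visible of it) and "extent" ([left, top, right, bottom] in pixels, round what is visible of it).
- ctrl.landmark_of(picture, query): "centre" ([row, column] in pixels: a listed point, or the origin of a listed thing).
The state is a dict: "time": time; "qpos": joint angles; "dq": joint speeds; "joint_efforts": joint torques, N m; "eef_pos": TCP position; "tcp_rot": TCP orientation; "contact_force": force on the tool from outside, world axes, zero at the start; "wrist_torque": the same for the moment, N m; "opening": opening from 0.0 (shut) to 1.0 (fully open).
Only numpy, scipy, OpenCV 4.12 (cv2) and the standard library are available. Lean on these libraries where they do the work, as an engineer would, in place of code of your own. Each camera call takes 0.05 s, during which the arm holds its last target. There are 200 camera calls.

## Working session

There is one attempt and no reset: what is moved stays moved. The work goes in short steps, Python scripts to look and compute and a tool call to move; the robot and the scene stay as the last step left them, time stands still between calls to the robot, and variables do not carry over. Pictures are saved under pics/ and viewed, about 8 in all and at most 12, crops included, and the job is handed in when it is done.

Besides the shell and the picture viewer there is one more tool, called as name(argument=value, ...), one argument or row to a line, values as JSON. servo_tool: Moves the arm, as the interface text tells. Its arguments: {"type":"object","properties":{"increments":{"type":"array"},"grip_force":{"type":"number"}},"required":["increments"]}

```bash
mkdir -p pics; cat > h.py <<'E'
from plant import ctrl
import numpy as np, cv2
from scipy.spatial.transform import Rotation as R
def proj(p,c):
    T=np.linalg.inv(c["extrinsics"]); q=T[:3,:3]@np.asarray(p)+T[:3,3]; u=c["K"]@q; return u[:2]/u[2]
def ray(rc,c):
    d=np.linalg.inv(c["K"])@[rc[1],rc[0],1]; E=c["extrinsics"]; return E[:3,3],E[:3,:3]@d
def atz(rc,c,z):
    o,d=ray(rc,c); return o+d*(z-o[2])/d[2]
def tri(obs):
    A=np.zeros((3,3));b=np.zeros(3)
    for rc,c in obs:
        o,d=ray(rc,c); d=d/np.linalg.norm(d); P=np.eye(3)-np.outer(d,d); A+=P;b+=P@o
    x=np.linalg.solve(A,b)
    return x,[np.round(proj(x,c)-np.array(rc)[::-1],1) for rc,c in obs]
def save(img,n): cv2.imwrite("pics/"+n,cv2.cvtColor(img,cv2.COLOR_RGB2BGR))
E
python3 - <<'E'
from h import *
s=ctrl.get_state(); print({k:np.round(v,3) for k,v in s.items()}, ctrl.grip_point_offset)
cs={n:ctrl.read_camera(n) for n in("scene","top")}
for n,c in cs.items():
    save(c["frame"],n+"0.png"); print(n,np.round(c["K"][0],0),np.round(c["extrinsics"],2).tolist())
for q,z in dict(lid_handle=None,lid_hinge=.08,nipple_base=.047,nipple_top=.078,stand=0,coupler=.008,coupler_grip=.076,timer_near=0,bottle_near=0,tape_near=0,chamber=0).items():
    for n,c in cs.items():
        for d in ctrl.landmark_of(c,q):
            print(q,n,round(d["conf"],2),np.round(d["centre"],1), np.round(atz(d["centre"],c,z),3) if z is not None else "")
E
```

```text
{'time': np.float64(0.0), 'qpos': array([-1.486,  0.287,  1.578, -0.   ,  1.279, -0.15 ]), 'dq': array([-0.   , -0.   , -0.001, -0.001,  0.   , -0.   ]), 'joint_efforts': array([-0.0000e+00, -4.0598e+01, -2.9263e+01, -0.0000e+00,  6.0000e-03,
       -0.0000e+00]), 'eef_pos': array([ 0.157, -0.656,  0.23 ]), 'tcp_rot': array([ 0.993,  0.117,  0.   , -0.001]), 'contact_force': array([ 0.138,  0.25 , -0.397]), 'wrist_torque': array([-0.005,  0.04 , -0.033]), 'opening': np.float64(1.001)} 0.0187
scene [413.   0. 278.] [[-0.68, -0.53, 0.5, -0.01], [-0.73, 0.51, -0.46, 0.63], [-0.01, -0.67, -0.74, 0.91], [0.0, 0.0, 0.0, 1.0]]
top [397.   0. 274.] [[0.02, -1.0, 0.09, 0.45], [-1.0, -0.02, 0.02, 0.11], [-0.02, -0.09, -1.0, 0.96], [0.0, 0.0, 0.0, 1.0]]
lid_handle scene 0.66 [158.1 264.4] 
lid_handle top 0.62 [156.3 306.6] 
lid_hinge scene 0.95 [168.  261.1] [0.704 0.043 0.08 ]
lid_hinge top 0.79 [152.  304.9] [0.687 0.064 0.08 ]
nipple_base scene 0.47 [202.7 304.5] [0.535 0.028 0.047]
nipple_base top 0.66 [221.1 317.5] [0.533 0.032 0.047]
nipple_top scene 0.69 [189.7 310.8] [0.538 0.    0.078]
[... 570 characters left out ...]
.51 [301.6 231.1] [0.45  0.37  0.008]
coupler top 0.68 [252.9 172.4] [0.454 0.376 0.008]
coupler_grip scene 0.72 [289.4 227.9] [0.445 0.375 0.076]
coupler_grip top 0.61 [252.  163.2] [0.455 0.378 0.076]
timer_near scene 0.81 [254.6 186.9] [0.649 0.364 0.   ]
timer_near top 0.61 [166.1 182.7] [0.668 0.362 0.   ]
bottle_near scene 0.72 [226.2 210.1] [0.687 0.258 0.   ]
bottle_near top 0.81 [156.6 223. ] [0.694 0.262 0.   ]
tape_near scene 0.65 [205.6 380.3] [ 0.4   -0.161  0.   ]
tape_near scene 0.57 [287.6 227.2] [ 0.492  0.35  -0.   ]
tape_near top 0.95 [282.2 391.6] [ 0.394 -0.151  0.   ]
chamber scene 0.74 [199.4 272.1] [0.643 0.056 0.   ]
chamber top 0.68 [185.6 302. ] [0.624 0.066 0.   ]
```

View pics/scene0.png

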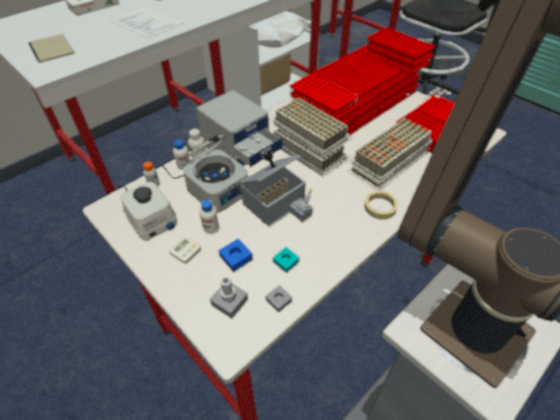

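View pics/top0.png

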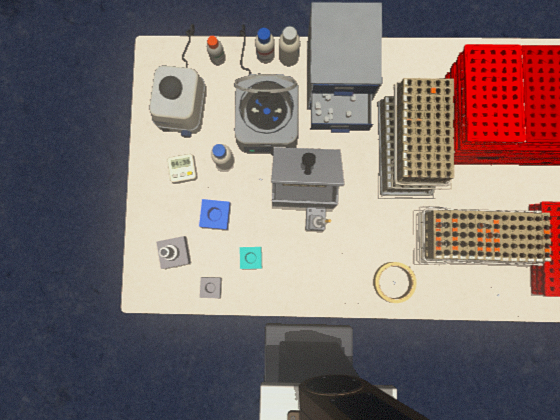

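```bash
python3 - <<'E'
from h import *
cs={n:ctrl.read_camera(n) for n in("scene","top")}
t=cs["top"]["frame"]; s=cs["scene"]["frame"]
z=lambda im,r,c:cv2.resize(im[r:r+75,c:c+100],(400,300),interpolation=cv2.INTER_CUBIC)
save(np.vstack([np.hstack([z(t,145,260),z(s,145,230)]),np.hstack([z(t,220,125),z(s,260,180)])]),"crop1.png")
for n in cs:
  for q in("chamber","lid","coupler","stand","nipple_top","lid_handle"):
    for d in ctrl.masks_of(cs[n],q)[:2]: print(n,q,round(d["conf"],2),d["extent"],d["region"].sum())
  for q in("lid_handle","nipple_base","nipple_top","coupler_grip","coupler","stand","lid_hinge","chamber"):
    for d in ctrl.landmark_of(cs[n],q)[:1]: print(n,q,round(d["conf"],2),np.round(d["centre"],1))
E
```

```text
scene chamber 0.7 [242.7, 154.5, 314.4, 228.1] 3314
scene lid 0.85 [240.8, 150.3, 297.7, 183.2] 578
scene coupler 0.5 [221.2, 278.1, 235.9, 299.3] 255
scene stand 0.95 [263.3, 283.3, 291.6, 312.1] 467
scene stand 0.83 [271.8, 251.1, 298.6, 269.0] 410
scene nipple_top 0.65 [302.6, 187.3, 310.8, 209.9] 88
scene lid_handle 0.9 [237.0, 154.3, 301.0, 184.5] 616
scene lid_handle 0.19 [223.7, 281.4, 236.7, 303.4] 230
scene lid_handle 0.85 [155.4 266.8]
scene nipple_base 0.69 [201.5 306.3]
scene nipple_top 0.48 [190.2 308.4]
scene coupler_grip 0.51 [286.7 227.1]
scene coupler 0.67 [301.2 230.7]
scene stand 0.73 [257.  236.3]
scene lid_hinge 0.64 [171. 262.]
scene chamber 0.82 [202.3 273. ]
top chamber 0.98 [271.3, 148.0, 344.9, 232.1] 4606
top chamber 0.44 [269.4, 146.8, 347.0, 185.0] 2560
top lid 0.93 [270.4, 148.2, 341.9, 187.8] 2560
top coupler 0.75 [157.4, 248.5, 176.2, 257.9] 216
top stand 0.66 [197.7, 277.6, 222.8, 296.5] 440
top stand 0.63 [200.7, 200.4, 233.6, 230.6] 800
top lid_handle 0.84 [270.8, 144.6, 344.3, 184.7] 2590
top lid_handle 0.47 [314.2, 217.6, 330.2, 228.0] 142
top lid_handle 0.78 [157.  308.1]
top nipple_base 0.44 [221.7 318. ]
top nipple_top 0.49 [220.6 326.7]
top coupler_grip 0.54 [248.6 166.3]
top coupler 0.51 [252.5 173.1]
top stand 0.96 [287.  208.5]
top lid_hinge 0.57 [150.6 305.2]
top chamber 0.94 [184.7 304.3]
```

View pics/crop1.png

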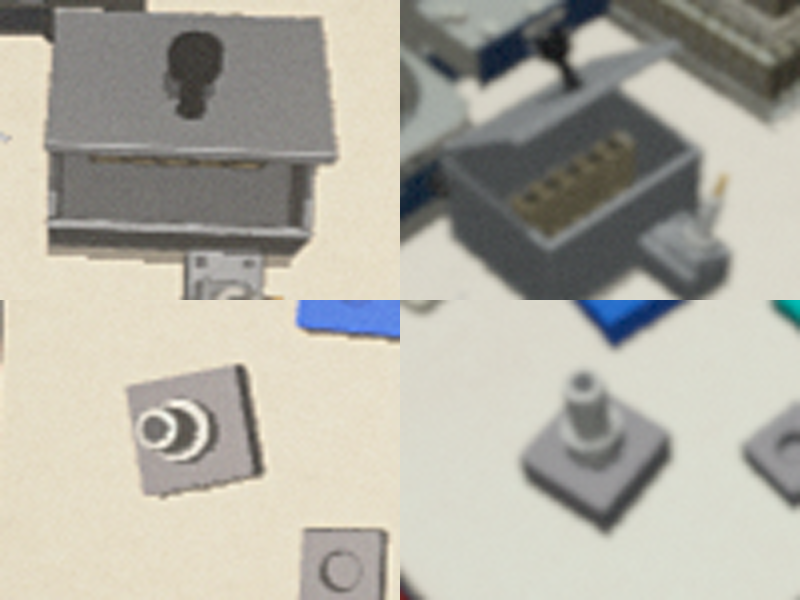

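```bash
cat > m.py <<'E'
from h import *
from scipy.optimize import least_squares
def meas(qs,N=4):
    D={}
    for i in range(N):
        for n in("scene","top"):
            c=ctrl.read_camera(n)
            for q in qs:
                for d in ctrl.landmark_of(c,q)[:3]:
                    if d["conf"]>.35: D.setdefault((q,n),[]).append(d["centre"]); 
                    if q not in("stand",): break
            D[n]=c
    return D
E
python3 - <<'E'
from m import *
qs=("lid_handle","nipple_base","nipple_top","coupler_grip","coupler","lid_hinge","chamber")
D=meas(qs,5)
for q in qs:
    o=[(np.median(D[q,n],0),D[n]) for n in("scene","top") if (q,n) in D]
    x,r=tri(o); print(q,np.round(x,4),[list(a) for a in r],[list(np.round(a[0],1)) for a in o],[list(np.round(np.std(D[q,n],0),1)) for n in("scene","top")])
for nm,s,t in(("FL",(206.3,266.3),(203,272.2)),("FR",(182.5,305),(205,338)),("BL",(183.8,241.3),None)):
    print(nm,np.round(atz(s,D["scene"],.08),3), t and np.round(atz(t,D["top"],.08),3))
for nm,pts in(("stand",[(157,317),(186.5,311.5),(191,338.5),(162,343.5)]),): # col,row
    P=[atz((220+(r)/4,125+c/4),D["top"],.03) for c,r in((127,86),(240,66),(256,172),(148,196))]
    print(nm,np.round(P,3).tolist(),np.round(np.mean(P,0),4))
    P=[atz((260+r/4,180+c/4),D["scene"],.03) for c,r in((122,158),(270,137),(206,212))]
    print(np.round(P,3).tolist(), np.round((P[0]+P[1])/2,4))
E
```

```text
lid_handle [0.6494 0.0659 0.1709] [[np.float64(-0.1), np.float64(-0.0)], [np.float64(0.1), np.float64(0.1)]] [[np.float64(156.6), np.float64(266.7)], [np.float64(158.3), np.float64(306.4)]] [[np.float64(1.0), np.float64(0.9)], [np.float64(0.7), np.float64(1.5)]]
nipple_base [0.5275 0.0298 0.0546] [[np.float64(0.3), np.float64(0.0)], [np.float64(-0.3), np.float64(-0.3)]] [[np.float64(202.6), np.float64(305.6)], [np.float64(223.5), np.float64(318.8)]] [[np.float64(1.4), np.float64(1.0)], [np.float64(1.1), np.float64(1.7)]]
nipple_top [0.5279 0.0173 0.1013] [[np.float64(-1.3), np.float64(-0.1)], [np.float64(1.1), np.float64(1.3)]] [[np.float64(188.7), np.float64(311.0)], [np.float64(220.1), np.float64(325.2)]] [[np.float64(43.9), np.float64(32.6)], [np.float64(33.9), np.float64(68.6)]]
coupler_grip [0.457  0.3724 0.0742] [[np.float64(-1.8), np.float64(-0.3)], [np.float64(1.3), np.float64(1.4)]] [[np.float64(286.1), np.float64(227.5)], [np.float64(249.8), np.float64(164.8)]] [[np.float64(1.2), np.float64(2.0)], [np.float64(39.3), np.float64(55.5)]]
coupler [0.4544 0.3709 0.002 ] [[np.flo
[... 370 characters left out ...]
, [np.float64(150.0), np.float64(305.1)]] [[np.float64(0.9), np.float64(1.8)], [np.float64(1.6), np.float64(1.4)]]
chamber [0.6284 0.063  0.0093] [[np.float64(1.8), np.float64(0.2)], [np.float64(-1.5), np.float64(-1.6)]] [[np.float64(200.7), np.float64(271.8)], [np.float64(184.7), np.float64(304.9)]] [[np.float64(1.6), np.float64(1.0)], [np.float64(1.8), np.float64(1.7)]]
FL [0.576 0.136 0.08 ] [0.569 0.136 0.08 ]
FR [ 0.569 -0.007  0.08 ] [ 0.567 -0.011  0.08 ]
BL [0.692 0.129 0.08 ] None
stand [[0.48, 0.408, 0.03], [0.493, 0.342, 0.03], [0.431, 0.33, 0.03], [0.415, 0.393, 0.03]] [0.4546 0.3683 0.03  ]
[[0.477, 0.409, 0.03], [0.427, 0.335, 0.03], [0.414, 0.395, 0.03]] [0.452  0.3719 0.03  ]
```

Pixels: the lid is open about 0.70 rad, with its knob at top (306,158). The nipple is at top (318,222). Four stand-like blocks are in view:
- Large grey, top (173,252): this one holds the coupler, isn't blue or turquoise, and is the larger grey one, so it is the one meant.
- Blue, top (215,213): to be left alone.
- Turquoise, top (250,258): to be left alone.
- Small grey, top (210,287): the smaller look-alike.

The crop confirms the choice. I'll shut the lid first.

servo_tool(
  increments=[
    [0,0,0,1,1],
    [0,0.2,0.3,1.75,2],
    [0,0.5,0.9,2,3],
    [0,1.0,1.7,2,4],
    [0,1.5,2.6,2,5],
    [0,2.0,3.4,2,6],
    [0,2.5,4.3,2,7],
    [0,3.0,5.2,2,8],
    [0,3.5,6.0,2,9],
    [0,4.0,6.9,2,10],
  ],
  grip_force=20,
)

```text
time: 7.53
eef_pos: [0.3176, -0.3789, 0.3115]
tcp_rot: [0.85, 0.527, -0.0, 0.0]
contact_force: [2.5, -0.5, 0.4]
opening: 0.001
```

servo_tool(
  increments=[
    [0,0.5,0.85,0,1],
    [0,1.0,1.7,0,2],
    [0,1.5,2.6,0,3],
    [0,2.0,3.5,0,4],
    [0,2.5,4.3,0,5],
    [0,3.0,5.2,0,5],
    [0,3.6,6.0,0,5],
    [0,4.1,6.9,0,5],
    [0,4.6,7.8,0,5],
    [0,5.1,8.6,0,5],
  ],
)

```text
time: 8.37
eef_pos: [0.5222, -0.0325, 0.3119]
tcp_rot: [0.715, 0.699, 0.0, 0.001]
contact_force: [1.4, -0.8, 0.0]
opening: -0.0
```

servo_tool(
  increments=[
    [0,0.5,0.9,0,0],
    [0,1.0,1.7,0,0],
    [0,1.5,2.6,0,0],
    [0,2.0,3.4,0,0],
    [0,2.1,3.6,-0.5,0],
    [0,2.1,3.6,-1.5,0],
    [0,2.1,3.6,-2.3,0],
    [0,2.1,3.6,-2.8,0],
    [0,2.1,3.6,-3.2,0],
    [0,2.1,3.6,-3.4,0],
  ],
)

```text
time: 9.2
eef_pos: [0.6046, 0.1115, 0.1726]
tcp_rot: [0.715, 0.699, -0.001, -0.001]
contact_force: [-0.2, 0.4, 0.1]
opening: 0.002
```

servo_tool(
  increments=[
    [0,0,0,-0.25,0],
    [0,0,0,-0.5,0],
    [0,0,0,-0.75,0],
    [0,0,0,-1.0,0],
    [0,0,0,-1.25,0],
    [0,0,0,-1.5,0],
    [0,0,0,-1.7,0],
    [0,0,0,-1.85,0],
    [0,0,0,-1.95,0],
    [0,0,0,-2.0,0],
  ],
)

```text
time: 10.03
eef_pos: [0.6042, 0.1115, 0.0916]
tcp_rot: [0.715, 0.699, -0.002, -0.001]
contact_force: [-0.4, 1.2, 0.9]
opening: 0.003
```

servo_tool(
  increments=[
    [0,0,0,-0.05,0],
    [0,0,0,-0.08,0],
    [0,0,0,-0.1,0],
    [0,0,0,-0.12,0],
    [0,0,0,-0.14,0],
    [0,0,0,-0.15,0],
    [0,0,0,-0.15,0],
    [0,0,0,-0.15,0],
    [0,0,0,-0.15,0],
    [0,0,0,-0.15,0],
  ],
)

```text
time: 10.87
eef_pos: [0.6045, 0.1116, 0.0884]
tcp_rot: [0.715, 0.699, -0.002, -0.001]
contact_force: [-5.5, -0.0, 10.2]
opening: -0.002
```

```bash
python3 - <<'E'
from h import *
t=ctrl.read_camera("top")["frame"]; s=ctrl.read_camera("scene")["frame"]
z=lambda im,r,c:cv2.resize(im[r:r+75,c:c+100],(400,300),interpolation=cv2.INTER_CUBIC)
save(np.hstack([z(t,145,260),z(s,145,230)]),"crop2.png")
E
```

```text
(no output)
```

View pics/crop2.png

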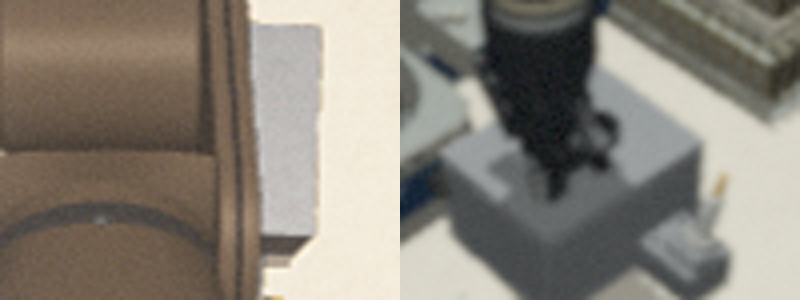

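The lid now looks flat. The fingertips rest on it at z=0.0884 with 10 N, and a shut lid's upper face is at 0.088, so it is shut. I'll give one firmer press, then go to the coupler.

servo_tool(
  increments=[
    [0,0,0,-0.1,0],
    [0,0,0,-0.12,0],
    [0,0,0,-0.12,0],
    [0,0,0,0.5,0],
    [0,0,0,1.4,0],
    [0,0,0.2,2.4,0],
    [0.5,-0.3,0.8,2.8,0],
    [1,-0.8,1.5,2.8,0],
    [1,-1.3,2.3,2.8,0],
    [1,-1.8,3.1,2.8,0],
  ],
)

```text
time: 11.8
eef_pos: [0.5323, 0.2365, 0.2016]
tcp_rot: [0.715, 0.699, -0.001, -0.001]
contact_force: [0.3, 0.7, 0.7]
opening: 0.566
```

servo_tool(
  increments=[
    [1,-0.4,0.8,0,0],
    [1,-0.9,1.6,0,0],
    [1,-1.4,2.4,0,0],
    [1,-1.8,3.1,0,0],
    [1,-1.9,3.3,0,0],
    [1,-1.9,3.3,0,0],
    [1,-1.9,3.3,0,0],
    [1,-1.9,3.3,0,0],
    [1,-1.9,3.3,0,0],
    [1,-1.9,3.3,0,0],
  ],
)

```text
time: 12.63
eef_pos: [0.4572, 0.3673, 0.2016]
tcp_rot: [0.716, 0.698, -0.001, -0.0]
contact_force: [-0.5, 0.0, -0.1]
opening: 0.998
```

```bash
python3 - <<'E'
from h import *
c=ctrl.read_camera("scene");t=ctrl.read_camera("top")
z=lambda im,r,c:cv2.resize(im[r:r+75,c:c+100],(400,300),interpolation=cv2.INTER_CUBIC)
save(np.vstack([np.hstack([z(c["frame"],145,230),z(c["frame"],245,180)]),np.hstack([z(t["frame"],160,270),z(t["frame"],220,125)])]),"crop3.png")
s=ctrl.get_state();print(s["time"],np.round(s["eef_pos"],4))
for q in("coupler_grip","coupler","nipple_base","nipple_top","lid_handle"):
  for n,k in(("s",c),("t",t)):
    for d in ctrl.landmark_of(k,q)[:1]: print(q,n,round(d["conf"],2),np.round(d["centre"],1))
E
```

```text
12.7333 [0.457  0.3676 0.2016]
coupler_grip s 0.75 [288.  228.7]
coupler_grip t 0.71 [224.6 320.4]
coupler s 0.75 [299.2 225.9]
coupler t 0.77 [253.7 174.6]
nipple_base s 0.55 [200.8 305.4]
nipple_base t 0.51 [222.8 322.2]
nipple_top s 0.55 [188.9 309.1]
nipple_top t 0.46 [219.3 324.3]
lid_handle s 0.94 [178.1 279. ]
```

View pics/crop3.png

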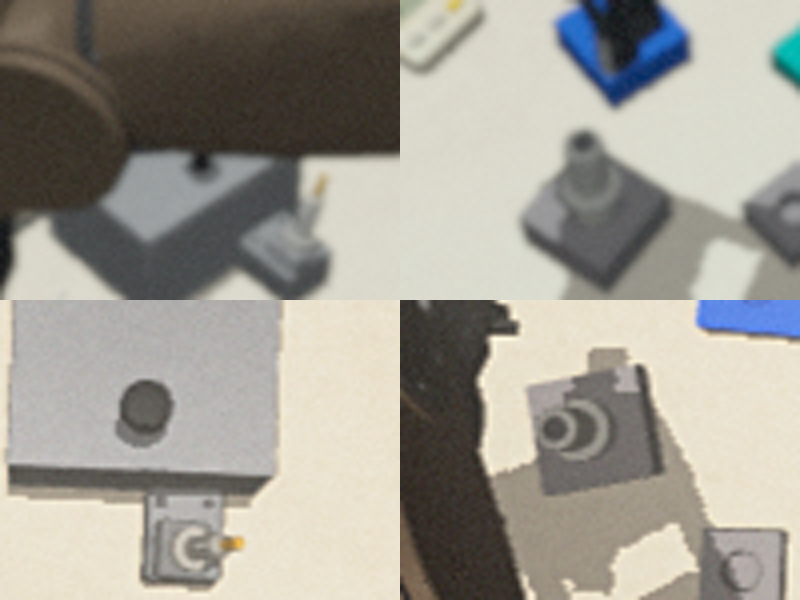

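```bash
python3 - <<'E'
from h import *
t=ctrl.read_camera("top");s=ctrl.read_camera("scene")
f=lambda n,rc,c,z:print(n,np.round(atz(rc,c,z),4))
f("base t",(221.3,317.1),t,.047);f("base s",(201.7,305.6),s,.047)
f("stem t",(220.9,330.3),t,.0923)
f("stem s",(145+174/4-.4,230+324/4-.4),s,.0923)
f("ctop t",(251.9,164.1),t,.099);f("ctop s",(279.1,225.4),s,.099)
f("flange t",(220+130/4-.4,125+184/4-.4),t,.053)
f("FL",(201.5,272.5),t,.088);f("FR",(204.5,339.5),t,.088)
f("knob t",(160+106/4-.4,270+147/4-.4),t,.120)
st=ctrl.get_state();print(st["time"],st["eef_pos"])
# finger tip shown
for n,c in(("t",t),("s",s)):print(n,proj(st["eef_pos"],c))
E
```

```text
base t [0.5324 0.0324 0.047 ]
base s [0.5354 0.0227 0.047 ]
stem t [0.5299 0.0075 0.0923]
stem s [0.5337 0.007  0.0923]
ctop t [0.4553 0.3694 0.099 ]
ctop s [0.4577 0.3697 0.099 ]
flange t [0.4552 0.368  0.053 ]
FL [0.5714 0.1354 0.088 ]
FR [ 0.5671 -0.0131  0.088 ]
knob t [0.6015 0.0625 0.12  ]
13.3333 [0.45621345 0.36855061 0.20159   ]
t [148.87076295 250.97734807]
s [221.25056765 252.49222171]
```

servo_tool(
  increments=[
    [1,0,0,-0.9,0],
    [1,0,0,-1.8,0],
    [1,0,0,-2.7,0],
    [1,0,0,-3.4,0],
    [1,0,0,-3.6,0],
    [1,0,0,-3.6,0],
    [0.6,0,0,-3.6,0],
    [0.3,0,0,-3.6,0],
    [0,0,0,-3.6,0],
    [0,0,0,-3.6,0],
  ],
  grip_force=30,
)

```text
time: 14.17
eef_pos: [0.4576, 0.3693, 0.0599]
tcp_rot: [0.715, 0.699, 0.001, -0.0]
contact_force: [-0.1, -0.8, -0.1]
opening: 0.457
```

servo_tool(
  increments=[
    [0,0,0,0,0],
    [0,0,0,0,0],
    [0,0,0,0,0],
    [0,0,0,0,0],
    [0,0,0,0.1,0],
    [0,0,0,0.2,0],
    [0,0,0,0.3,0],
    [0,0,0,0.35,0],
    [0,0,0,0.35,0],
    [0,0,0,0.35,0],
  ],
)

```text
time: 15.0
eef_pos: [0.4575, 0.3693, 0.0739]
tcp_rot: [0.715, 0.699, 0.001, -0.0]
contact_force: [1.2, -0.2, -1.2]
opening: 0.269
```

servo_tool(
  increments=[
    [0,0,-0.08,0,0],
    [0,0,-0.16,0,0],
    [0,0,-0.24,0,0],
    [0,0,-0.32,0,0],
    [0,0,-0.4,0,0],
    [0,0,-0.5,0,0],
    [0,0,-0.6,0,0],
    [0,0,-0.68,0,0],
    [0,0,-0.76,0,0],
    [0,0,-0.78,0,0],
  ],
  grip_force=25,
)

```text
time: 15.83
eef_pos: [0.4568, 0.3385, 0.0736]
tcp_rot: [0.716, 0.699, 0.001, -0.001]
contact_force: [-1.4, 4.3, -2.3]
opening: 0.269
```

```bash
python3 - <<'E'
from h import *
c=ctrl.read_camera("scene");t=ctrl.read_camera("top")
z=lambda im,r,c:cv2.resize(im[r:r+75,c:c+100],(400,300),interpolation=cv2.INTER_CUBIC)
save(np.hstack([z(c["frame"],245,180),z(t["frame"],220,125)]),"crop4.png")
s=ctrl.get_state();print(s["time"],np.round(s["eef_pos"],4),np.round(s["wrist_torque"],2))
E
```

```text
15.9333 [0.4568 0.3385 0.0736] [0.98 0.43 0.07]
```

View pics/crop4.png

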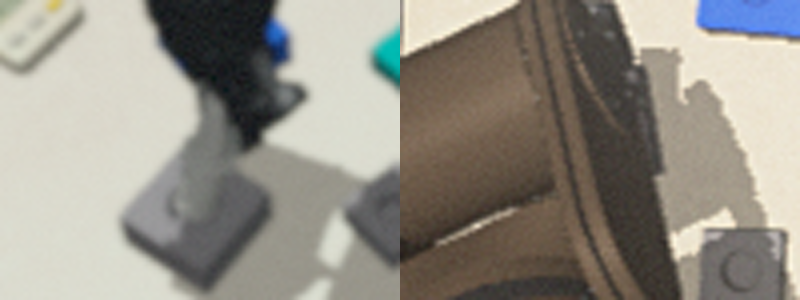

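servo_tool(
  increments=[
    [0,0,0,0,0],
    [0,0,0,0,0],
    [0,0,-0.12,0.25,0],
    [0,0,-0.25,0.5,0],
    [0,0,-0.45,1.0,0],
    [0,0,-0.7,1.5,0],
    [0,0,-1.0,2.2,0],
    [0,0,-1.5,2.6,0],
    [0,0.2,-2.0,2.6,0],
    [0,0.4,-2.5,2.6,0],
  ],
  grip_force=60,
)

```text
time: 16.77
eef_pos: [0.4739, 0.2367, 0.1801]
tcp_rot: [0.715, 0.699, 0.002, 0.001]
contact_force: [-0.2, -0.5, -1.9]
opening: 0.26
```

```bash
python3 - <<'E'
from h import *
c=ctrl.read_camera("scene");t=ctrl.read_camera("top")
s=ctrl.get_state();T=s["eef_pos"];Q=R.from_quat(s["tcp_rot"]).as_matrix();print(s["time"],np.round(T,4))
out=[]
for k in(c,t):
    G=T+np.array([0,0,.021]); u=proj(G,k).astype(int); r0,c0=u[1]-40,u[0]-50
    im=cv2.resize(k["frame"][r0:r0+75,c0:c0+100],(400,300),interpolation=cv2.INTER_CUBIC); ov=im.copy()
    for deg,col in((15,(255,0,0)),(25,(0,255,0)),(35,(0,0,255))):
        a=np.array([-.02*np.sin(np.radians(deg)),-np.sin(np.radians(deg)),np.cos(np.radians(deg))])
        p=[((proj(G+a*l,k)-[c0,r0]+.5)*4).astype(int).tolist() for l in(-.071,.020)]
        cv2.line(ov,p[0],p[1],col,1)
    out.append(np.hstack([im,ov]))
save(np.vstack(out),"crop5.png")
for n,k in(("s",c),("t",t)):
  for d in ctrl.landmark_of(k,"coupler")[:1]+ctrl.masks_of(k,"coupler")[:1]: print(n,{a:(np.round(b,1) if a!="region" else b.sum()) for a,b in d.items()})
E
```

```text
16.8667 [0.474  0.2352 0.1786]
s {'centre': array([242.4, 251.7]), 'conf': np.float64(0.8)}
s {'extent': array([249.8, 208.8, 265.5, 245.2]), 'conf': np.float64(0.7), 'region': np.int64(381)}
```

View pics/crop5.png

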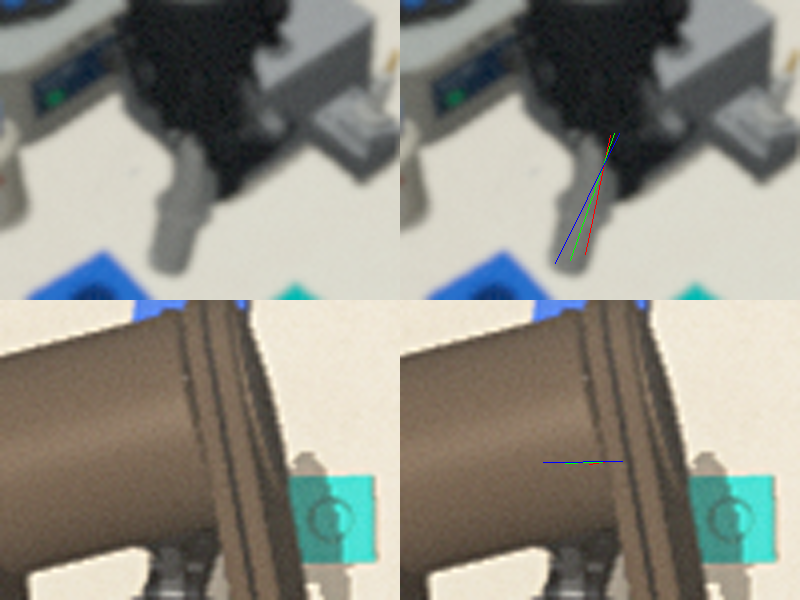

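servo_tool(
  increments=[
    [0,0.1,-0.5,0.3,0],
    [0,0.3,-1.4,0.5,0],
    [0,0.5,-2.4,0.5,0],
    [0,0.7,-3.3,0.5,0],
    [0,0.9,-4.3,0.5,0],
    [0,1.1,-5.2,0.5,0],
    [0,1.3,-6.1,0.5,0],
    [0,1.42,-6.7,0.3,0],
    [0,1.42,-6.72,0,0],
    [0,1.42,-6.72,-0.2,0],
  ],
)

```text
time: 17.9
eef_pos: [0.529, -0.0308, 0.1681]
tcp_rot: [0.716, 0.698, 0.0, -0.002]
contact_force: [-0.3, 0.2, -1.4]
opening: 0.258
```

```bash
cat > look.py <<'E'
from h import *
import sys
def look(name,ov=True):
    c=ctrl.read_camera("scene");t=ctrl.read_camera("top")
    s=ctrl.get_state();T=s["eef_pos"];print(s["time"],np.round(T,4),np.round(s["contact_force"],1))
    B=np.array([.5327,.0287,.047]);a=np.array([-.0123,-.4224,.9063]);h=np.array([0,0,.0205]);M=T+h-.0724*a
    v=M-B;print("mouth s",round(v@a,4),"lat",np.round(v-(v@a)*a,4))
    out=[]
    for k in(c,t):
        u=proj(B,k).astype(int); r0,c0=u[1]-45,u[0]-50
        im=cv2.resize(k["frame"][r0:r0+75,c0:c0+100],(400,300),interpolation=cv2.INTER_CUBIC); o=im.copy()
        f=lambda p:((proj(p,k)-[c0,r0]+.5)*4).astype(int).tolist()
        cv2.line(o,f(B),f(B+.05*a),(0,255,0),1); cv2.line(o,f(M),f(M+.09*a),(255,0,0),1)
        out.append(np.hstack([im,o]))
    save(np.vstack(out),name)
look(sys.argv[1])
E
python3 look.py crop6.png
```

```text
18.0 [ 0.5275 -0.029   0.1668] [ 0.3  1.7 -1.1]
mouth s 0.0791 lat [-0.0033  0.0064  0.0029]
```

View pics/crop6.png

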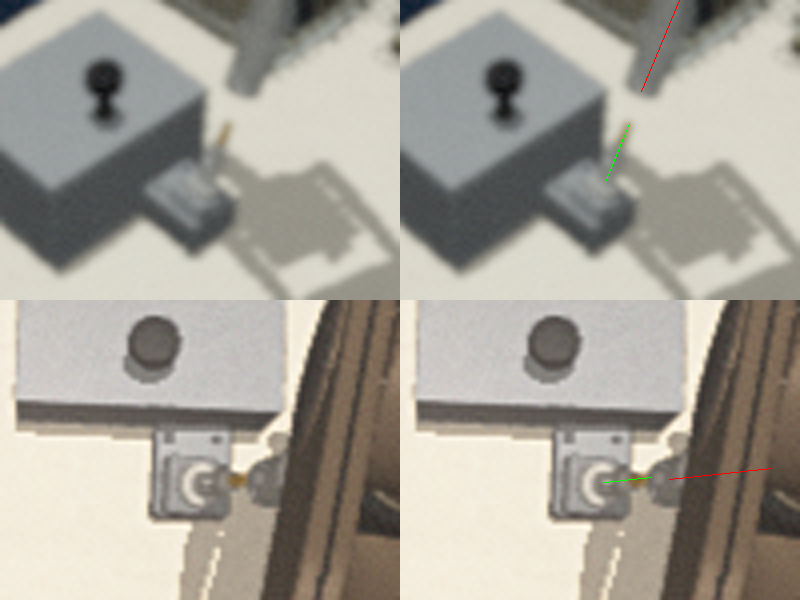

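servo_tool(
  increments=[
    [0,0.05,-0.08,-0.1,0],
    [0,0.09,-0.12,-0.17,0],
    [0,0.09,-0.12,-0.17,0],
    [0,0.09,-0.05,-0.3,0],
    [0,0.09,0.02,-0.45,0],
    [0,0.09,0.085,-0.6,0],
    [0,0.09,0.085,-0.6,0],
    [0,0.09,0.085,-0.6,0],
    [0,0.09,0.085,-0.6,0],
    [0,0.09,0.085,-0.6,0],
  ],
)

```text
time: 18.83
eef_pos: [0.5314, -0.0257, 0.1431]
tcp_rot: [0.715, 0.699, -0.001, -0.003]
contact_force: [-0.4, -0.7, -1.8]
opening: 0.267
```

```bash
python3 look.py crop7.png
```

```text
18.9333 [ 0.5314 -0.0257  0.1431] [ 1.2 -1.4 -1.1]
mouth s 0.0563 lat [ 0.0003 -0.0001 -0.    ]
```

View pics/crop7.png

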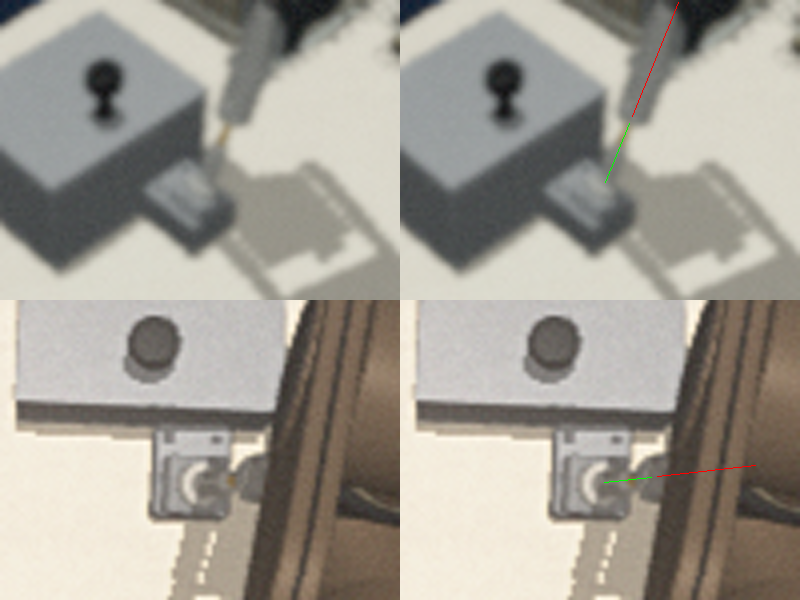

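servo_tool(
  increments=[
    [0,0,0.04,0,0],
    [0,0,0.04,0,0],
    [0,0,0.09,-0.1,0],
    [0,0,0.13,-0.2,0],
    [0,0,0.18,-0.3,0],
    [0,0,0.23,-0.4,0],
    [0,0,0.27,-0.5,0],
    [0,0,0.27,-0.5,0],
    [0,0,0.27,-0.5,0],
    [0,0,0.27,-0.5,0],
  ],
)

```text
time: 19.77
eef_pos: [0.5315, -0.0149, 0.1232]
tcp_rot: [0.715, 0.699, -0.001, -0.003]
contact_force: [0.5, 0.8, -0.5]
opening: 0.267
```

servo_tool(
  increments=[
    [0,0,0.02,-0.05,0],
    [0,0,0.04,-0.1,0],
    [0,0,0.06,-0.15,0],
    [0,0,0.08,-0.2,0],
    [0,0,0.1,-0.24,0],
    [0,0,0.12,-0.28,0],
    [0,0,0.13,-0.3,0],
    [0,0,0.13,-0.3,0],
    [0,0,0.13,-0.3,0],
    [0,0,0.13,-0.3,0],
  ],
)

```text
time: 20.6
eef_pos: [0.532, -0.0099, 0.1117]
tcp_rot: [0.715, 0.699, -0.0, -0.002]
contact_force: [1.1, -0.7, 1.2]
opening: 0.269
```

```bash
python3 look.py crop8.png
```

```text
20.7 [ 0.532  -0.0099  0.1117] [ 0.7 -0.9  2.7]
mouth s 0.0211 lat [0.0005 0.0009 0.0004]
```

View pics/crop8.png

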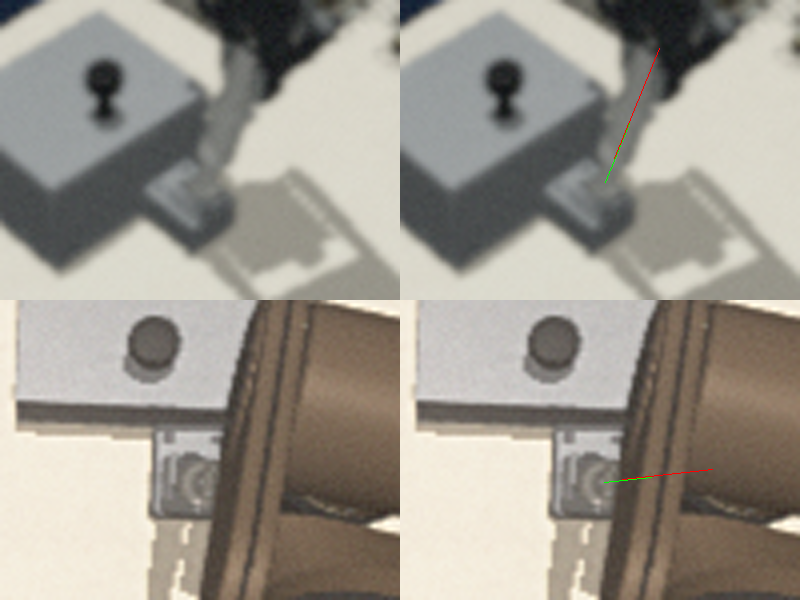

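The coupler mouth is over the nipple, at about 21 mm. Now I'll press it on along the axis.

servo_tool(
  increments=[
    [0,0,0,0,0],
    [0,0,0.04,-0.08,0],
    [0,0,0.07,-0.16,0],
    [0,0,0.1,-0.24,0],
    [0,0,0.13,-0.32,0],
    [0,0,0.16,-0.4,0],
    [0,0,0.19,-0.46,0],
    [0,0,0.2,-0.49,0],
    [0,0,0.2,-0.49,0],
    [0,0,0.2,-0.49,0],
  ],
  grip_force=80,
)

```text
time: 21.53
eef_pos: [0.5327, -0.0026, 0.0943]
tcp_rot: [0.715, 0.699, -0.001, -0.002]
contact_force: [-4.7, -3.2, 13.8]
opening: 0.261
```

servo_tool(
  increments=[
    [0,-0.02,0.01,-0.03,0],
    [0,-0.03,0.03,-0.07,0],
    [0,-0.03,0.04,-0.1,0],
    [0,-0.03,0.05,-0.12,0],
    [0,-0.03,0.06,-0.14,0],
    [0,-0.03,0.06,-0.14,0],
    [0,-0.03,0.06,-0.14,0],
    [0,-0.03,0.06,-0.14,0],
    [0,-0.03,0.06,-0.14,0],
    [0,-0.03,0.06,-0.14,0],
  ],
)

```text
time: 22.37
eef_pos: [0.5332, -0.0027, 0.0941]
tcp_rot: [0.714, 0.7, -0.002, 0.001]
contact_force: [-9.5, -8.2, 26.4]
opening: 0.258
```

```bash
python3 look.py crop9.png
```

```text
22.4667 [ 0.5332 -0.0027  0.0941] [-9.5 -8.6 27.2]
mouth s 0.0021 lat [0.0014 0.     0.    ]
```

View pics/crop9.png

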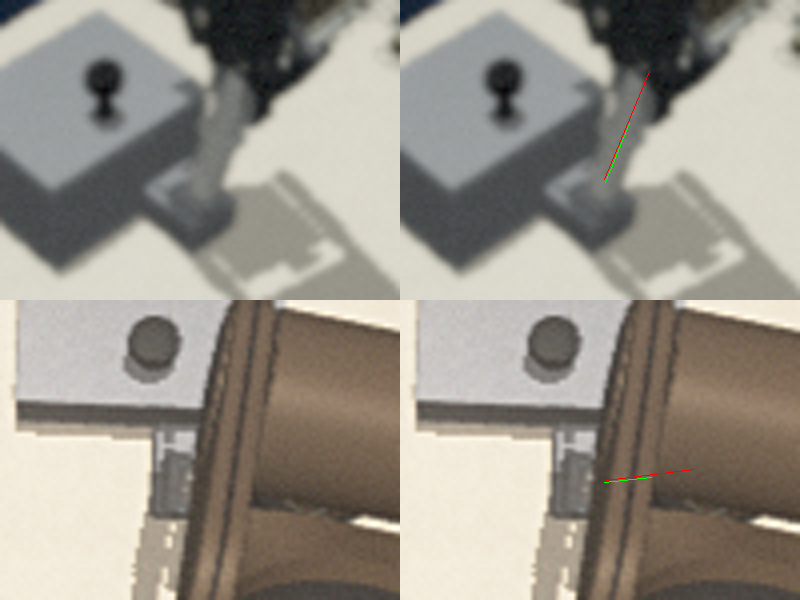

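```bash
python3 - <<'E'
from h import *
c=ctrl.read_camera("scene"); B=np.array([.5327,.0287,.047]); th=np.linspace(0,2*np.pi,40)
def sil(B,deg,c):
    r=np.radians(deg); a=np.array([-.029*np.sin(r),-np.sin(r),np.cos(r)]); a/=np.linalg.norm(a)
    e=np.cross(a,[1,0,0]); e/=np.linalg.norm(e); f=np.cross(a,e); H=[]
    for l0,l1,R_ in((0,.040,.0135),(.040,.045,.018),(.045,.066,.012)):
        P=np.array([proj(B+a*l+R_*(np.cos(t)*e+np.sin(t)*f),c) for l in(l0,l1) for t in th])
        H.append(cv2.convexHull(P.astype(np.float32))[:,0])
    return H
u=proj(B,c).astype(int); r0,c0=u[1]-32,u[0]-18; k=8; im=cv2.resize(c["frame"][r0:r0+36,c0:c0+50],(400,288),interpolation=cv2.INTER_CUBIC)
o=[im]
for d in(15,20,25):
    x=im.copy()
    for H in sil(B,d,c): cv2.polylines(x,[((H-[c0,r0]+.5)*k).astype(np.int32)],True,(0,255,0),1)
    o.append(x)
save(np.vstack([np.hstack(o[:2]),np.hstack(o[2:])]),"crop10.png")
E
```

```text
(no output)
```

View pics/crop10.png

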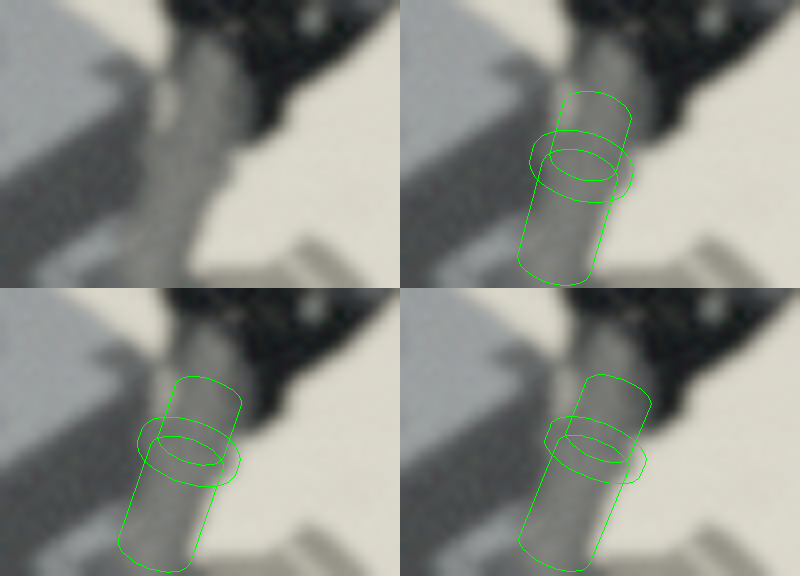

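servo_tool(
  increments=[
    [0,-0.04,0.06,-0.135,0],
    [0,-0.05,0.06,-0.135,0],
    [0,-0.06,0.06,-0.135,0],
    [0,-0.06,0.04,-0.145,0],
    [0,-0.06,0.02,-0.155,0],
    [0,-0.06,0,-0.165,0],
    [0,-0.06,-0.01,-0.165,0],
    [0,-0.06,-0.01,-0.165,0],
    [0,-0.06,-0.01,-0.165,0],
    [0,-0.06,-0.01,-0.165,0],
  ],
  grip_force=35,
)

```text
time: 23.35
eef_pos: [0.5332, -0.0039, 0.0935]
tcp_rot: [0.713, 0.701, -0.002, 0.002]
contact_force: [-8.0, -2.9, 28.4]
opening: 0.264
```

```bash
cat > edge.py <<'E'
from h import *
cs=[ctrl.read_camera("scene") for _ in range(5)]; c=cs[0]
g=np.mean([k["frame"].astype(float).mean(2) for k in cs],0)
B=np.array([.5327,.0287,.047]); u=proj(B,c); r0=int(u[1])-9
rows=np.arange(r0,r0+10); col=[]
for r in rows:
    s=cv2.resize(g[r:r+1].astype(np.float32),None,fx=10,fy=1,interpolation=cv2.INTER_CUBIC)[0]
    c0=int((u[0]-2)*10); w=s[c0:c0+200]; d=np.gradient(cv2.GaussianBlur(w[None],(0,0),5)[0]); j=d.argmax(); col.append((c0+j+.5)/10-.5)
print("base px",u,"rows",rows-u[1]); print(np.round(np.array(col)-u[0],2))
print("slope",np.round(-np.polyfit(rows,col,1)[0],3), "mid",np.polyval(np.polyfit(rows,col,1),u[1]-5)-u[0])
th=np.linspace(0,2*np.pi,200)
for deg in(14,17,20,23,25,28):
    r=np.radians(deg); a=np.array([-.029*np.sin(r),-np.sin(r),np.cos(r)]); a/=np.linalg.norm(a)
    e=np.cross(a,[1,0,0]); e/=np.linalg.norm(e); f=np.cross(a,e); pts=[]
    img=[]
    for l in np.linspace(0,.040,60):
        P=np.array([proj(B+a*l+.0135*(np.cos(t)*e+np.sin(t)*f),c) for t in th]); img.append(P)
    A=np.vstack(img); x=[A[np.abs(A[:,1]-q)<.3][:,0].max() for q in rows]
    print(deg,"slope",np.round(-np.polyfit(rows,x,1)[0],3),"mid",round(np.polyval(np.polyfit(rows,x,1),u[1]-5)-u[0],2))
E
python3 edge.py
```

```text
base px [304.81462821 203.24965249] rows [-9.24965249 -8.24965249 -7.24965249 -6.24965249 -5.24965249 -4.24965249
 -3.24965249 -2.24965249 -1.24965249 -0.24965249]
[8.54 7.64 7.14 6.84 6.54 6.14 5.64 5.14 4.94 4.74]
slope 0.407 mid 6.42717977820007
14 slope 0.279 mid 6.38
17 slope 0.318 mid 6.64
20 slope 0.355 mid 6.89
23 slope 0.394 mid 7.15
25 slope 0.417 mid 7.32
28 slope 0.453 mid 7.57
```

servo_tool(
  increments=[
    [0,-0.06,0.02,-0.15,0],
    [0,-0.06,0.02,-0.15,0],
    [0,-0.06,0.02,-0.14,0],
    [0,-0.06,0.02,-0.13,0],
    [0,-0.06,0.02,-0.13,0],
    [0,-0.06,0.02,-0.13,0],
    [0,-0.06,0.02,-0.13,0],
    [0,-0.06,0.02,-0.13,0],
    [0,-0.06,0.02,-0.13,0],
    [0,-0.06,0.02,-0.13,0],
  ],
  grip_force=60,
)

```text
time: 24.43
eef_pos: [0.5331, -0.0038, 0.0936]
tcp_rot: [0.713, 0.701, -0.001, 0.004]
contact_force: [-7.8, -2.3, 25.9]
opening: 0.262
```

```bash
python3 edge.py | grep -v base; python3 - <<'E'
from h import *
s=ctrl.get_state();print(s["time"],np.round(s["eef_pos"],4),np.round(s["contact_force"],1),s["opening"])
c=ctrl.read_camera("top");c2=ctrl.read_camera("scene")
for q in("timer_near","bottle_near","tape_near"):
  for k in(c,c2):
    for d in ctrl.landmark_of(k,q)[:1]:print(q,round(d["conf"],2),np.round(atz(d["centre"],k,0),3))
E
```

```text
-3.24965249 -2.24965249 -1.24965249 -0.24965249]
[9.14 7.64 7.04 6.84 6.44 6.14 5.64 5.14 4.94 4.74]
slope 0.436 mid 6.474462614781032
14 slope 0.279 mid 6.38
17 slope 0.318 mid 6.64
20 slope 0.355 mid 6.89
23 slope 0.394 mid 7.15
25 slope 0.417 mid 7.32
28 slope 0.453 mid 7.57
24.6833 [ 0.5331 -0.0038  0.0936] [-6.4 -1.8 24.3] 0.26809140591189795
timer_near 0.6 [0.661 0.364 0.   ]
timer_near 0.67 [0.65 0.37 0.  ]
bottle_near 0.65 [0.689 0.264 0.   ]
bottle_near 0.89 [0.691 0.267 0.   ]
tape_near 0.58 [ 0.394 -0.147  0.   ]
tape_near 0.57 [ 0.401 -0.164 -0.   ]
```

```bash
python3 -c "
from plant import ctrl
print(ctrl.sign_off())"
```

```text
the job is handed in; nothing more can be done
None
```

I shut the lid, took the coupler out of the large grey stand and pressed it onto the nipple. I handed the job in at about 25 s, still gripping the coupler and pushing; no verdict was reported.

**Lid:** The fingers stopped on the lid at z = 0.0884 m with 10 N, against 0.088 m for a shut lid. Later pictures also show it flat.

**Coupler:** The tool can't tilt, so I leaned the coupler about 25° in the grip by dragging its nose against the rim of the stand's pocket.

**Last checks:**
- **Pressed home:** The coupler hit a hard stop. It did not move between 14 N and 27 N, and held about 24 N at the end. My estimate puts its mouth about 2 mm from the shoulder, inside the 4 mm limit. I could not read the valve stem or see the snap directly, so both are inferred from this stop and the pictures.
- **Angle:** The estimates did not fully agree. The gripper position gives about 26°. Edge fits in the picture give 20–26° depending on which rows I use. The nipple leans 25°, and the limit is about 7° either way.
- **Side load:** About 6–8 N of sideways force along x remained.
- **Other objects:** The timer, bottle and tape roll are within about 1 cm of where they started, which is about the measuring error.

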